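# Load the topping dispenser

## Robot

A 7-joint arm with a two-finger parallel gripper is mounted at the origin on the work surface. World frame = base frame: x ahead of the robot, y to its left, z up, the work surface at z = 0. Lengths are in m, angles in rad, forces in N, time in s.
With the tool pointing down it reaches from about 0.425 to 0.825 m from the base axis. Payload 3.6 kg.
Tool frame: the origin (TCP) lies between the finger pads; the fingertips stand 19 mm ahead of it and the grasp point (between the pads) is the TCP (bot.tip_reach is the distance from the TCP to the fingertips, in m); y points along the fingers, z is the direction in which the jaws open and shut, and the axes are right-handed (so a half turn about y gives the same grasp; the last joint's range is limited). The gripper opens to 93 mm and grips with 3 to 60 N. Pads are 15 mm wide; open, the fingers measure 128 mm over their backs; the gripper's body (75 mm by 188 mm) begins 65 mm behind the grasp point.
Start: joints at [1.313, 0.615, -0.013, 1.423, 0.008, 1.103, -0.04], TCP at [0.149, -0.633, 0.238] pointing down, gripper open.
Joint ranges: [-3.12, 3.12], [-0.3, 2.06], [-1.34, 1.32], [0.26, 2.42], [-1.36, 4.5], [0.01, 1.98], [-2.84, 2.84]. Speed limits (rad/s): [2.79, 2.79, 3.14, 3.14, 3.14, 3.14, 3.14].

## Interface

Orientations are given as a 3x3 rotation matrix whose columns are the frame's x, y, z axes.
In Python, from cell import bot gives the robot as it stands.
- The arm moves only by the shell command python3 -m creep 'ROWS' [OPENING] [FORCE]. ROWS is JSON, a list of rows, each a list of 6 numbers: the shift along the tool's x, y, z in m, then the turn, a rotation vector about the tool's x, y, z in rad. In form: [[tx, ty, tz, rx, ry, rz], ...]. A call has 1 to 8 rows; each row shifts and turns the commanded pose from where the row before left it, along the tool's axes as they then stand; what a row does not reach is not made up. A row lasts 1/12 s, in which the tool goes at most 41.7 mm and 7.16 degrees, less where a joint would pass 70% of its speed; a pose out of reach is approached as far as the arm can. A call with a gripper value outside its range is refused whole. OPENING is the finger opening in m, from 0 to 0.093, set as the call begins (- or left out, the last holds). The fingers move at their own pace and stop on an object; FORCE is the grip in N (left out, the last holds). Time passes only in rows, so rows that do not move let the fingers close. It gives the time, the measured TCP pose, the force and the opening at its end, in the units of the state.
- bot.observe(): the state, without advancing time (a new reading comes with each control period).
- bot.read_camera(name): name is "scene" or "side" or "wrist"; returns the picture (480x640x3 uint8, blue, green, red); there is no depth.
- bot.camera_params(name): a dict with "fx", "fy", "cx", "cy" (pixels), "rvec" (rotation vector, rad) and "tvec" (3), from world to camera coordinates, as OpenCV has them. Camera axes: x right, y down, z forward; pixel columns grow to the right and rows downward; lengths in m; the calibration is good to about 2 mm. A picture is of the moment at which its call begins: read the wrist's pose just before it. camera_params takes no time and is no camera call; for the wrist camera it gives the pose at the moment of the call.
- bot.hand_in(): hands the job in, once; it reports no verdict.
The state is a dict: "clock": time; "joint_pos": joint angles; "joint_vel": joint speeds; "tau": joint torques, N m; "tcp_pos": TCP position; "ee_rot": TCP orientation; "contact_force": force on the tool from outside, world axes, zero at the start; "torque": the same for the moment, N m; "finger_gap": finger opening in m.
Only numpy, scipy, OpenCV 4.12 (cv2) and the standard library are available. Lean on these libraries where they do the work, as an engineer would, in place of code of your own. Each camera call takes 0.05 s, during which the arm holds its last target.

## Task

Load the topping dispenser for the ring loaves: lower the orange-lidded tin into the magazine's mouth first and let it drop to the bottom, so that it comes out first, then load the red-lidded tin on top of it in the same way, both upright with their lids up. Bring each tin right down into the mouth before letting go, and leave the green-lidded tin standing where it is.

Things in the scene. Friction and masses are not known exactly. Their poses are not given: they have to be found in the camera images.
- tin_orange_center (a point): Centre (half-way up) of the orange topping tin: an upright metal tin, closed, 54 mm in diameter and 60 mm tall, with orange lid and orange band round its silvery side; about 0.1 to 0.2 kg. z points up towards the lid. It starts standing alone on the table, lid up. To be loaded first.
- tin_red_center (a point): Centre (half-way up) of the red topping tin: an upright metal tin, closed, 54 mm in diameter and 60 mm tall, with red lid and red band round its silvery side; about 0.1 to 0.2 kg. z points up towards the lid. It starts standing alone on the table, lid up. To be loaded second.
- tin_green_center (a point): Centre (half-way up) of the green topping tin: an upright metal tin, closed, 54 mm in diameter and 60 mm tall, with green lid and green band round its silvery side; about 0.1 to 0.2 kg. z points up towards the lid. It starts standing alone on the table, lid up. Not wanted: leave it standing where it is.
- magazine_mouth (a point): Centre of the magazine's open mouth, level with its rim, 115 mm above the table; z up. Fixed square shaft with clear and steel walls and a blue funnel: inside 100 mm square at the rim (106 outside), narrowing at 45 degrees to the 66 mm square shaft; x, y square to its walls. Floor 95 mm below the rim. Tins let go in the funnel drop by themselves; the second ends with its top 25 mm above the rim.
There are look-alikes about, which are no part of the job. What is shaped like the part that bears tin_red_center but purple is not meant.

How it is judged:
On the way, in this order (a step that is already met when the one before it is completed fails the run):
1. The orange-lidded tin stands upright on the floor of the magazine, let go of, with the red one not yet in (horizontal distance between tin_orange_center and magazine_mouth below 0.015 m and z of tin_orange_center in the frame of magazine_mouth between -0.075 and -0.055 m and angle between tin_orange_center's own z axis and vertical below 0.2 rad and contact force between the fingers and tin_orange below 0.1 N and linear speed of tin_orange below 0.02 m/s and horizontal distance between tin_red_center and magazine_mouth above 0.06 m), for 0.2 s.
2. The red-lidded tin stands upright on top of the orange one in the magazine, let go of (horizontal distance between each of tin_orange_center, tin_red_center and magazine_mouth below 0.015 m and z of tin_orange_center in the frame of magazine_mouth between -0.075 and -0.055 m and angle between each of tin_orange_center, tin_red_center's own z axis and vertical below 0.2 rad and z of tin_red_center in the frame of magazine_mouth between -0.015 and 0.005 m and contact force between the fingers and tin_red below 0.1 N and linear speed of tin_red below 0.02 m/s), for 0.2 s.
At the end, for the whole second after the job is handed in: In the magazine: orange tin on the floor (centre 55 to 75 mm below the rim), red tin on it (centre 15 mm below to 5 mm above the rim), both within 15 mm of the shaft axis, lid up within 0.2 rad, released, at rest; green tin upright (0.2 rad) within 30 mm of its start (all of step 2 and contact force between the fingers and tin_orange below 0.1 N and linear speed of tin_orange below 0.02 m/s and distance of tin_green_center from where it was at the start of the episode below 0.03 m and angle between tin_green_center's own z axis and vertical below 0.2 rad); the robot touches nothing.
It fails at once if The orange tin is let go of while its bottom is more than 40 mm above the rim of the magazine's mouth (height (world z) of tin_orange_center above 0.185 m and contact force between the fingers and tin_orange below 0.05 N).
It fails at once if The red tin is let go of while its bottom is more than 40 mm above the rim of the magazine's mouth (height (world z) of tin_red_center above 0.185 m and contact force between the fingers and tin_red below 0.05 N).
It fails at once if The green-lidded tin is moved more than 30 mm or tipped (distance of tin_green_center from where it was at the start of the episode above 0.03 m or angle between tin_green_center's own z axis and vertical above 0.3 rad).
It also fails if it takes over 58 s, if anything falls off the work surface, if the arm or the gripper's body presses on something with over 40 N, if the wrist force passes 120 N, or if a joint passes its speed limit or range.

## Working session

There is one attempt and no reset: what is moved stays moved. The work goes in short steps, Python scripts to look and compute and a shell command to move; the robot and the scene stay as the last step left them, time stands still between calls to the robot, and variables do not carry over. Pictures are saved under pics/ and viewed, and the job is handed in when it is done.

```bash
mkdir -p pics; ls
python3 - <<'E'
from cell import bot
import cv2
s=bot.observe(); print(s)
for n in("scene","side","wrist"):
    im=bot.read_camera(n); cv2.imwrite(f"pics/{n}0.png",im); print(n,bot.camera_params(n))
E
```

```text
pics
{'clock': 0.0, 'joint_pos': array([ 1.31347962,  0.61591316, -0.01261248,  1.42489599,  0.00808646,
        1.10334818, -0.04041069]), 'joint_vel': array([-0.00181545, -0.00027055, -0.00151491,  0.00103402,  0.00146222,
        0.00183751,  0.00016561]), 'tau': array([-8.45519708e-05, -4.58933687e+01,  2.08798195e-01, -1.65744030e+01,
       -6.11313782e-02,  2.04034225e-02,  2.31149997e-04]), 'tcp_pos': array([ 0.14854627, -0.63204748,  0.23648599]), 'ee_rot': array([[-9.73469231e-01, -5.99963053e-04,  2.28817170e-01],
       [-2.28817955e-01,  2.44223759e-03, -9.73466167e-01],
       [ 2.52178414e-05, -9.99996838e-01, -2.51472546e-03]]), 'contact_force': array([ 0.16531861,  0.02817309, -0.42345401]), 'torque': array([0.01582871, 0.02848739, 0.00759919]), 'finger_gap': 0.09289882348342851}
scene {'fx': 451.39745596067945, 'fy': 451.39745596067945, 'cx': 318.64591467794855, 'cy': 241.29444695691546, 'rvec': array([ 2.32014435,  0.70155548, -0.26783506]), 'tvec': array([-0.45274334, -0.14619796,  1.01088289])}
side {'fx': 539.0087474634813, 'fy': 539.0087474634813, 'cx': 314.2383710747533, 'cy': 241.1118574881468, 'rvec': array([ 1.07152562, -2.38476045,  1.04155465]), 'tvec': array([0.36144187, 0.3541047 , 0.686009  ])}
wrist {'fx': 410.8978514804779, 'fy': 410.8978514804779, 'cx': 318.98345082025895, 'cy': 238.68813609995652, 'rvec': array([-2.29626465,  1.82071876,  0.23790233]), 'tvec': array([-0.64948057, -0.02902107,  0.38978757])}
```

View pics/scene0.png

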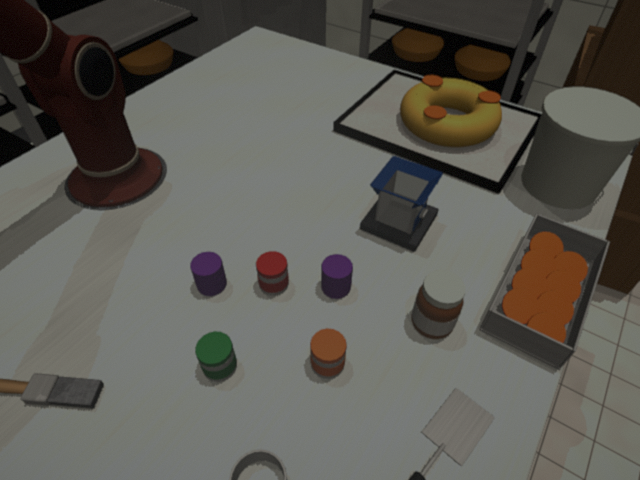

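View pics/side0.png

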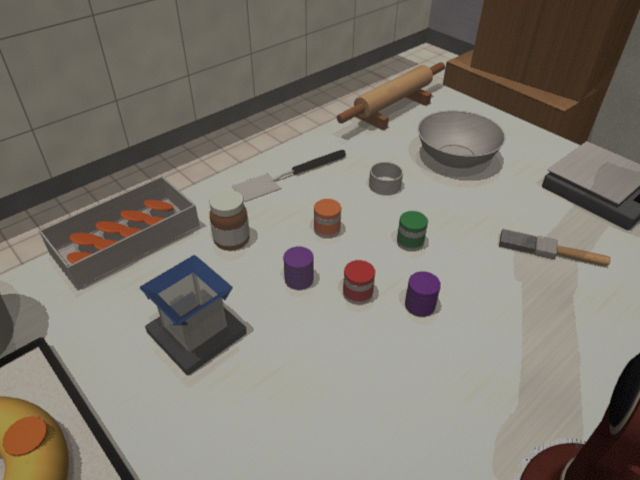

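View pics/wrist0.png

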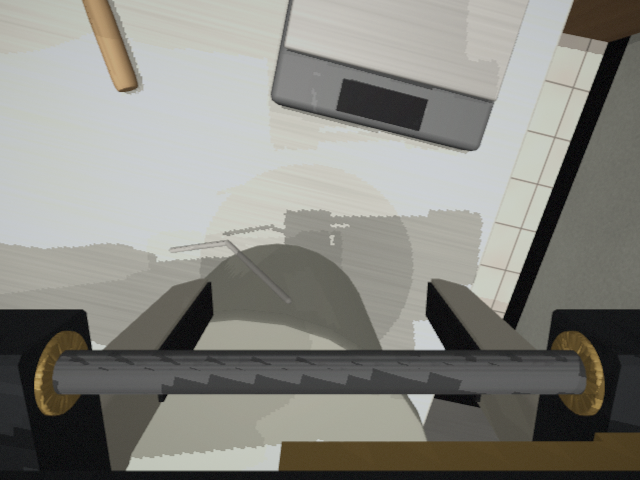

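Candidates in the scene view:
- Orange-lidded tin at (328,353). Other orange things: topping discs in the tray at (545,285), pieces on the ring loaf.
- Red-lidded tin at (272,272). Look-alikes: purple tins at (208,273) and (337,276), brown jar at (438,305).
- Green tin at (216,355), to be left alone.
- Magazine with the blue funnel at (400,200).

I'll check close crops next.

Run:
```python
import cv2,numpy as np
a=cv2.imread("pics/scene0.png");b=cv2.imread("pics/side0.png")
cv2.imwrite("pics/c1.png",cv2.resize(a[230:390,180:380],None,fx=4,fy=3.75,interpolation=2)[:600])
cv2.imwrite("pics/c2.png",cv2.resize(b[190:320,270:450],None,fx=4,fy=4,interpolation=2))
c=np.hstack([cv2.resize(a[145:255,345:445],None,fx=4,fy=4,interpolation=2),cv2.resize(b[250:360,140:240],None,fx=4,fy=4,interpolation=2)])
cv2.imwrite("pics/c3.png",c)
```

```text
(no output)
```

View pics/c1.png

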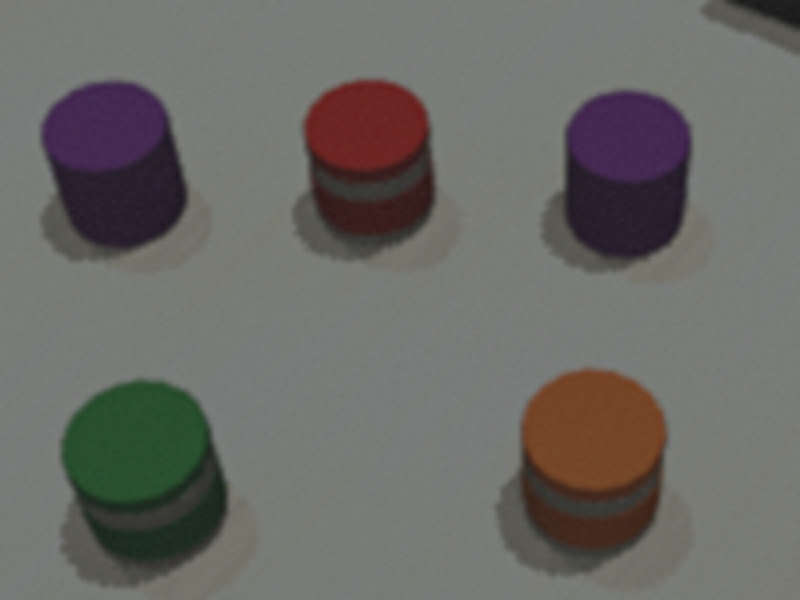

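View pics/c2.png

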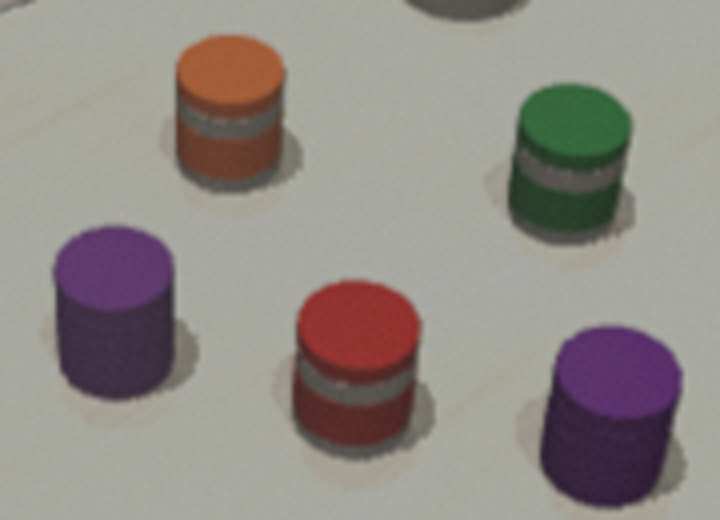

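View pics/c3.png

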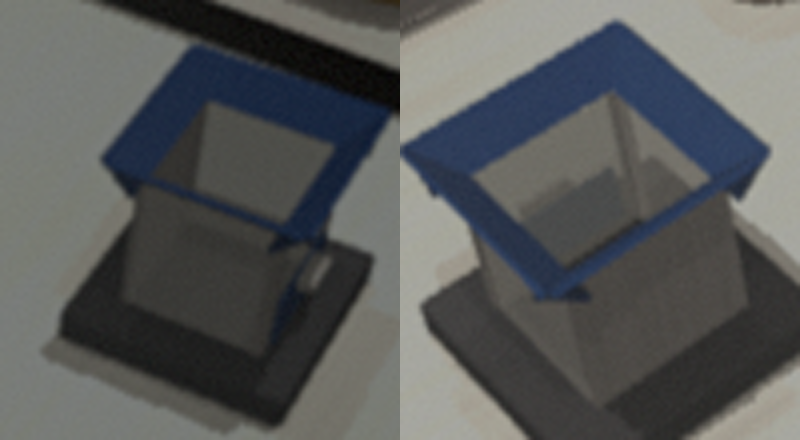

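The crops settle the choice. The orange tin with a silver band has its lid centre at scene (328.5,344.7) and side (327.8,207.8). The red one is at scene (271.8,263.3) and side (359.5,271.3). The two purple tins have no silver band. The magazine rim is visible in both views.

```bash
cat > h.py <<'E'
import numpy as np,cv2
from cell import bot
def ray(p,uv):
    R,_=cv2.Rodrigues(p["rvec"]);t=np.array(p["tvec"])
    d=R.T@np.array([(uv[0]-p["cx"])/p["fx"],(uv[1]-p["cy"])/p["fy"],1]);return -R.T@t,d/np.linalg.norm(d)
def plane(p,uv,z):
    o,d=ray(p,uv);return o+d*(z-o[2])/d[2]
def tri(pairs):
    A=np.zeros((3,3));b=np.zeros(3)
    for p,uv in pairs:
        o,d=ray(p,uv);M=np.eye(3)-np.outer(d,d);A+=M;b+=M@o
    return np.linalg.solve(A,b)
def proj(p,X): return cv2.projectPoints(np.array(X,float).reshape(-1,1,3),p["rvec"],p["tvec"],np.array([[p["fx"],0,p["cx"]],[0,p["fy"],p["cy"]],[0,0,1]]),None)[0].reshape(-1,2)
E
python3 - <<'E'
from h import *
np.set_printoptions(precision=4,suppress=True)
S=bot.camera_params("scene");D=bot.camera_params("side")
for n,a,b in[("or",(328.5,344.7),(327.75,207.75)),("red",(271.75,263.3),(359.5,271.25)),("gr",(214.5,347.6),(413.5,220.25)),("p1",(180+105/4,230+125/3.75),(270+618/4,190+372/4)),("p2",(180+628/4,230+136/3.75),(270+114/4,190+267/4))]:
    print(n,plane(S,a,.06),plane(D,b,.06),tri([(S,a),(D,b)]))
sc=[(197,45),(392,112),(285,245),(103,158)];sd=[(215,20),(370,152),(160,298),(0,150)]
P=np.array([plane(S,(345+x/4,145+y/4),.115) for x,y in sc]);Q=np.array([plane(D,(140+x/4,250+y/4),.115) for x,y in sd])
for X in(P,Q):
    print(X,X.mean(0)); e=np.roll(X,-1,0)-X; print(np.linalg.norm(e,axis=1),np.degrees(np.arctan2(e[:,1],e[:,0])))
E
```

```text
or [ 0.6409 -0.1204  0.06  ] [ 0.6342 -0.1155  0.06  ] [ 0.639  -0.1188  0.0554]
red [ 0.4774 -0.0442  0.06  ] [ 0.4723 -0.04    0.06  ] [ 0.475  -0.0423  0.0564]
gr [ 0.5051 -0.2166  0.06  ] [ 0.4991 -0.2118  0.06  ] [ 0.5024 -0.2156  0.0557]
p1 [ 0.3852 -0.1058  0.06  ] [ 0.3808 -0.1021  0.06  ] [ 0.3826 -0.1044  0.0568]
p2 [0.5729 0.0117 0.06  ] [0.5685 0.0152 0.06  ] [0.5713 0.0135 0.0569]
[[0.5421 0.2664 0.115 ]
 [0.6409 0.2715 0.115 ]
 [0.6383 0.1619 0.115 ]
 [0.5449 0.1683 0.115 ]] [0.5915 0.217  0.115 ]
[0.0989 0.1097 0.0936 0.0982] [  2.9339 -91.3561 176.0713  91.6621]
[[0.6409 0.1751 0.115 ]
 [0.5403 0.1699 0.115 ]
 [0.5325 0.2666 0.115 ]
 [0.6345 0.2746 0.115 ]] [0.587  0.2216 0.115 ]
[0.1007 0.097  0.1023 0.0998] [-177.0582   94.6013    4.5091  -86.3651]
```

```bash
python3 -m creep '[[0,0,0,0,0.09,0],[0,0,0,0,0.09,0],[-0.0286,0,-0.0271,0,0,0],[-0.0286,0,-0.0271,0,0,0],[-0.0286,0,-0.0271,0,0,0],[-0.0286,0,-0.0271,0,0,0],[-0.0286,0,-0.0271,0,0,0],[-0.0286,0,-0.0271,0,0,0]]' 0.093 25; python3 -m creep '[[-0.0286,0,-0.0271,0,0,0],[-0.0286,0,-0.0271,0,0,0],[-0.0286,0,-0.0271,0,0,0],[-0.0286,0,-0.0271,0,0,0],[-0.0286,0,-0.0271,0,0,0],[-0.0286,0,-0.0271,0,0,0],[-0.0286,0,-0.0271,0,0,0],[-0.0286,0,-0.0271,0,0,0]]'
python3 - <<'E'
from h import *
np.set_printoptions(precision=4,suppress=True)
s=bot.observe();print(s["clock"],s["tcp_pos"],s["joint_pos"]);print(s["ee_rot"])
d=np.array([.638,-.118,.20])-s["tcp_pos"];print(s["ee_rot"].T@d)
p=bot.camera_params("wrist");print(proj(p,[[.638,-.118,.06]]),bot.camera_params("wrist"))
cv2.imwrite("pics/w1.png",bot.read_camera("wrist"))
# jar height from initial pictures: lid centre scene (444,287), side (228,202)
S=bot.camera_params("scene");D=bot.camera_params("side");print(tri([(S,(444,287)),(D,(228,202))]))
E
```

```text
clock: 0.82
tcp_pos: [0.3127, -0.4599, 0.2375]
ee_rot: [[-0.999, -0.0, 0.051], [-0.051, 0.0, -0.999], [0.0, -1.0, -0.0]]
contact_force: [1.0, -0.1, -0.5]
finger_gap: 0.093
clock: 1.48
tcp_pos: [0.5302, -0.2318, 0.2375]
ee_rot: [[-0.999, -0.0, 0.051], [-0.051, 0.0, -0.999], [0.0, -1.0, -0.0]]
contact_force: [0.1, 1.0, 0.3]
finger_gap: 0.0929
1.4833 [ 0.5302 -0.2318  0.2375] [ 0.3854  0.5024 -0.0172  1.6376  0.0098  1.0021 -1.1549]
[[-0.9987 -0.0005  0.0508]
 [-0.0508  0.0002 -0.9987]
 [ 0.0005 -1.     -0.0002]]
[-0.1135  0.0375 -0.1082]
[[171.401   70.4872]] {'fx': 410.8978514804779, 'fy': 410.8978514804779, 'cx': 318.98345082025895, 'cy': 238.68813609995652, 'rvec': array([-2.1317,  2.0282,  0.2632]), 'tvec': array([-0.2583,  0.4712,  0.522 ])}
[0.7428 0.0419 0.094 ]
```

View pics/w1.png

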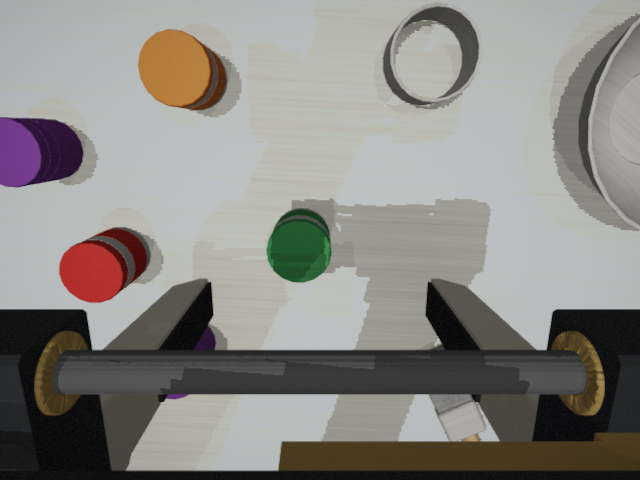

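The wrist view shows the orange lid centred at about (175,68), where (171,70) was predicted. The red lid is at about (92,271) and green at (299,250).

Run:
```python
from h import *
np.set_printoptions(precision=4,suppress=True)
s=bot.observe();p=bot.camera_params("wrist");S=bot.camera_params("scene");D=bot.camera_params("side")
for n,a,b,w in[("or",(328.5,344.7),(327.75,207.75),(175,68)),("red",(271.75,263.3),(359.5,271.25),(92,271)),("gr",(214.5,347.6),(413.5,220.25),(299,250))]:
    q=plane(p,w,.06);print(n,q,tri([(S,a),(D,b),(p,w)]))
    q[2]=.12;print(s["ee_rot"].T@(q-s["tcp_pos"]))
```

```text
or [ 0.6468 -0.1071  0.06  ] [ 0.6411 -0.1148  0.0587]
[-0.1158  0.1189 -0.1063]
red [ 0.4836 -0.034   0.06  ] [ 0.4776 -0.0392  0.0577]
[ 0.0423  0.1185 -0.1898]
gr [ 0.5133 -0.2057  0.06  ] [ 0.5053 -0.2121  0.055 ]
[ 0.0238  0.1173 -0.0165]
```

The arm was still settling between the picture and the pose I read, so I'll move over the tin and look again at rest.

```bash
python3 -c "
from h import *
s=bot.observe();print(s['tcp_pos'],s['clock'],s['ee_rot'].T@(np.array([.638,-.145,.18])-s['tcp_pos']))"
```

```text
[ 0.53738658 -0.22158344  0.23735212] 1.5333 [-0.10498691  0.05858811 -0.06944445]
```

```bash
python3 -m creep '[[-0.035,0.02,-0.0235,0,0,0],[-0.035,0.02,-0.0235,0,0,0],[-0.035,0.0186,-0.0235,0,0,0],[0,0,0,0,0,0],[0,0,0,0,0,0],[0,0,0,0,0,0]]'
python3 - <<'E'
from h import *
np.set_printoptions(precision=4,suppress=True)
s=bot.observe();p=bot.camera_params("wrist")
cv2.imwrite("pics/w2.png",bot.read_camera("wrist"))
np.save("p2.npy",p,allow_pickle=True)
print(s["tcp_pos"],s["joint_vel"],bot.observe()["tcp_pos"],proj(p,[[.638,-.118,.06],[.475,-.042,.06]]))
E
```

```text
clock: 2.03
tcp_pos: [0.6194, -0.1665, 0.1847]
ee_rot: [[-0.999, -0.002, 0.05], [-0.05, -0.001, -0.999], [0.002, -1.0, 0.001]]
contact_force: [0.1, -0.4, 0.4]
finger_gap: 0.0932
[ 0.6194 -0.1665  0.1847] [ 0.0293 -0.0292  0.0261  0.003  -0.0012 -0.0009  0.    ] [ 0.6192 -0.1675  0.1855] [[247.2968 207.1256]
 [147.308  411.2513]]
```

View pics/w2.png

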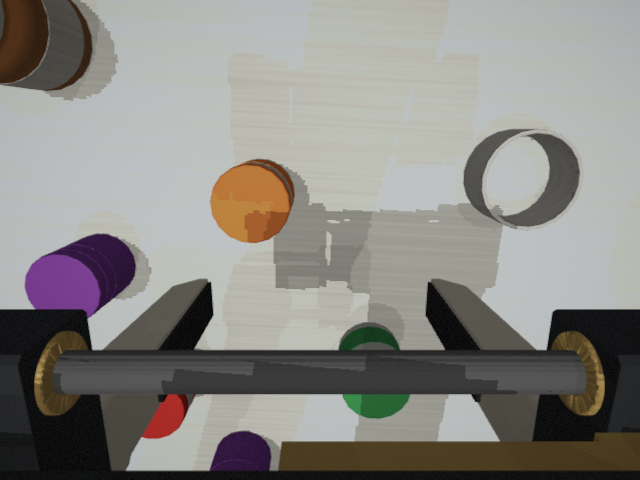

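Orange lid centre in this view is at about (251,204).

Run:
```python
from h import *
np.set_printoptions(precision=4,suppress=True)
p=np.load("p2.npy",allow_pickle=True).item()
q=plane(p,(251,204),.06);print(q)
print(proj(p,[[.640,-.116,.06]]))
s=bot.observe()
for t in([.64,-.1155,.042],):
  print(s["tcp_pos"],s["ee_rot"].T@(np.array(t)-s["tcp_pos"]))
```

```text
[ 0.6402 -0.1205  0.06  ]
[[244.3133 204.0321]]
[ 0.6192 -0.1675  0.1855] [-0.0233  0.1434 -0.0512]
```

```bash
python3 -m creep '[[-0.0115,0,-0.0236,0,0,0],[-0.0115,0,-0.0236,0,0,0],[0,0.035,0,0,0,0],[0,0.035,0,0,0,0],[0,0,0,0,0,0],[0,0,0,0,0,0],[0,0,0,0,0,0],[0,0,0,0,0,0]]'
python3 - <<'E'
from h import *
np.set_printoptions(precision=4,suppress=True)
s=bot.observe();print(s["tcp_pos"],s["ee_rot"].T@(np.array([.640,-.1195,.042])-s["tcp_pos"]))
cv2.imwrite("pics/w3.png",bot.read_camera("wrist"))
E
```

```text
clock: 2.75
tcp_pos: [0.6422, -0.1188, 0.1182]
ee_rot: [[-0.999, 0.005, 0.049], [-0.049, -0.001, -0.999], [-0.005, -1.0, 0.002]]
contact_force: [-0.2, -0.5, 0.3]
finger_gap: 0.0931
[ 0.6422 -0.1188  0.1182] [0.0026 0.0762 0.0004]
```

View pics/w3.png

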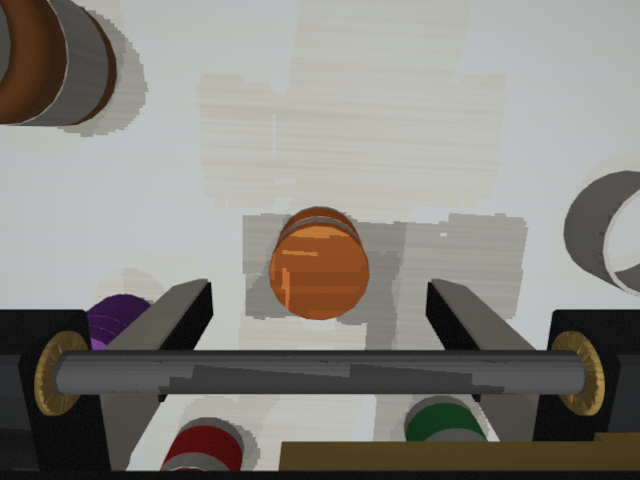

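The lid is centred between the fingers at (320,272). I'll go down.

```bash
python3 -c "
from h import *
print(plane(bot.camera_params('wrist'),(320,271.5),.06),bot.observe()['tcp_pos'])"
python3 -m creep '[[0.001,0.026,0,0,0,0],[0,0.026,0,0,0,0],[0,0.024,0,0,0,0],[0,0,0,0,0,0],[0,0,0,0,0,0],[0,0,0,0,0,0]]'
```

```text
[ 0.64147529 -0.11944074  0.06      ] [ 0.64214338 -0.1184573   0.11801243]
clock: 3.3
tcp_pos: [0.6414, -0.1177, 0.0414]
ee_rot: [[-0.999, 0.004, 0.051], [-0.051, -0.001, -0.999], [-0.004, -1.0, 0.001]]
contact_force: [0.2, 0.5, -0.1]
finger_gap: 0.0929
```

```bash
python3 -m creep '[[0,0,0,0,0,0],[0,0,0,0,0,0],[0,0,0,0,0,0],[0,0,0,0,0,0],[0,0,0,0,0,0],[0,0,0,0,0,0]]' 0.04 25
```

```text
clock: 3.8
tcp_pos: [0.6398, -0.1173, 0.0393]
ee_rot: [[-0.999, 0.0, 0.051], [-0.051, 0.0, -0.999], [-0.0, -1.0, 0.0]]
contact_force: [0.3, -0.2, -0.1]
finger_gap: 0.0573
```

```bash
python3 -m creep '[[0,0,0,0,0,0],[0,0,0,0,0,0],[0,0,0,0,0,0],[0,0,0,0,0,0]]'
```

```text
clock: 4.13
tcp_pos: [0.6398, -0.1177, 0.0393]
ee_rot: [[-0.999, 0.0, 0.051], [-0.051, -0.0, -0.999], [-0.0, -1.0, 0.0]]
contact_force: [-0.4, -0.3, 1.2]
finger_gap: 0.0532
```

```bash
python3 -m creep '[[0,-0.02,0,0,0,0],[0,-0.037,0,0,0,0],[0,-0.037,0,0,0,0],[0,-0.037,0,0,0,0],[0,0,0,0,0,0],[0,0,0,0,0,0],[0,0,0,0,0,0],[0,0,0,0,0,0]]'
python3 - <<'E'
from h import *
np.set_printoptions(precision=4,suppress=True)
s=bot.observe();print(s["tcp_pos"],s["finger_gap"],s["contact_force"],s["ee_rot"].T@(np.array([.589,.219,.17])-s["tcp_pos"]))
E
```

```text
clock: 4.8
tcp_pos: [0.638, -0.1168, 0.1677]
ee_rot: [[-0.999, -0.005, 0.051], [-0.051, 0.001, -0.999], [0.005, -1.0, -0.001]]
contact_force: [-0.6, -0.9, -1.3]
finger_gap: 0.0542
[ 0.638  -0.1168  0.1677] 0.05416118056596594 [-0.6459 -0.8952 -1.3086] [ 0.0318 -0.0017 -0.3379]
```

```bash
python3 -m creep '[[0.0081,0,-0.0341,0,0,0],[0.0081,0,-0.0341,0,0,0],[0.0081,0,-0.0341,0,0,0],[0.0081,0,-0.0341,0,0,0],[0.0081,0,-0.0341,0,0,0],[0.0081,0,-0.0341,0,0,0],[0.0081,0,-0.0341,0,0,0],[0.0081,0,-0.0341,0,0,0]]'
python3 -m creep '[[0.0081,0,-0.0341,0,0,0],[0.0081,-0.003,-0.0341,0,0,0],[0,0,0,0,0,0],[0,0,0,0,0,0],[0,0,0,0,0,0],[0,0,0,0,0,0],[0,0,0,0,0,0]]'
python3 - <<'E'
from h import *
np.set_printoptions(precision=4,suppress=True)
s=bot.observe();p=bot.camera_params("wrist")
cv2.imwrite("pics/w4.png",bot.read_camera("wrist"))
np.save("p4.npy",p,allow_pickle=True)
print(s["tcp_pos"],s["finger_gap"],bot.observe()["tcp_pos"])
E
```

```text
clock: 5.47
tcp_pos: [0.5592, 0.1531, 0.1681]
ee_rot: [[-0.999, -0.004, 0.051], [-0.051, -0.001, -0.999], [0.004, -1.0, 0.001]]
contact_force: [0.5, 1.1, -1.5]
finger_gap: 0.0537
clock: 6.05
tcp_pos: [0.5419, 0.2168, 0.1725]
ee_rot: [[-0.999, -0.001, 0.047], [-0.047, -0.002, -0.999], [0.001, -1.0, 0.002]]
contact_force: [-0.3, -0.8, -1.1]
finger_gap: 0.0538
[0.5419 0.2168 0.1725] 0.05381083513666291 [0.542  0.2172 0.1727]
```

View pics/w4.png

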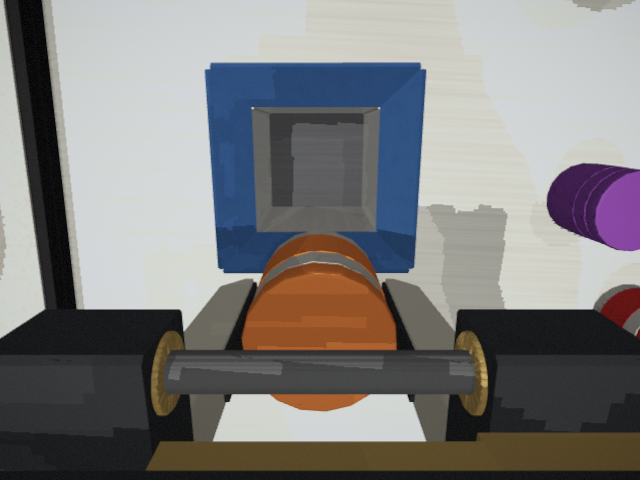

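The wrist view shows the rim corners near (207,67), (425,67), (412,270) and (220,270), and the shaft throat corners near (252,108), (380,108), (377,231) and (256,231). The held tin is in front.

```bash
python3 - <<'E'
from h import *
np.set_printoptions(precision=4,suppress=True)
p=np.load("p4.npy",allow_pickle=True).item()
for z,C in((.115,[(207,67),(425,67),(412,270),(220,270)]),(.098,[(252,108),(380,108),(377,231),(256,231)])):
    X=np.array([plane(p,c,z) for c in C]);e=np.roll(X,-1,0)-X
    print(X,X.mean(0),np.linalg.norm(e,axis=1),np.degrees(np.arctan2(e[:,1],e[:,0])))
E
python3 - <<'E'
from h import *
s=bot.observe()
print(s['tcp_pos'],s['ee_rot'])
for t in ([.589,.219,.172],[.591,.217,.172]): print(s['ee_rot'].T@(np.array(t)-s['tcp_pos']))
E
```

```text
[[0.6385 0.2728 0.115 ]
 [0.6433 0.172  0.115 ]
 [0.5441 0.1677 0.115 ]
 [0.5395 0.2683 0.115 ]] [0.5914 0.2202 0.115 ] [0.1009 0.0992 0.1007 0.0991] [ -87.3241 -177.4931   92.6127    2.596 ]
[[0.6221 0.2545 0.098 ]
 [0.6252 0.1889 0.098 ]
 [0.5602 0.1851 0.098 ]
 [0.5572 0.252  0.098 ]] [0.5912 0.2201 0.098 ] [0.0657 0.065  0.067  0.065 ] [ -87.3356 -176.6261   92.6262    2.2175]
[0.54195343 0.21715494 0.17274363] [[-9.98862769e-01 -4.97016396e-04  4.76751682e-02]
 [-4.76745802e-02 -1.13434965e-03 -9.98862277e-01]
 [ 5.50531239e-04 -9.99999233e-01  1.10936458e-03]]
[-0.04708144  0.00071816  0.00039916]
[-0.04898381  0.00071943  0.00249224]
```

```bash
python3 -m creep '[[-0.0248,0,-0.0007,0,0,0],[-0.0248,0,0,0,0,0],[0,0,0,0,0,0],[0,0,0,0,0,0],[0,0,0,0,0,0],[0,0,0,0,0,0],[0,0,0,0,0,0]]'
python3 - <<'E'
from h import *
s=bot.observe()
print(s['ee_rot'].T@(np.array([.5912,.2202,.137])-s['tcp_pos']),s['contact_force'])
E
```

```text
clock: 6.68
tcp_pos: [0.5901, 0.2224, 0.1732]
ee_rot: [[-0.999, -0.001, 0.051], [-0.051, 0.0, -0.999], [0.001, -1.0, -0.0]]
contact_force: [0.2, -0.3, -1.7]
finger_gap: 0.0533
[-0.00100427  0.03621107  0.00223226] [ 0.177053   -0.30711466 -1.66880433]
```

```bash
python3 -m creep '[[-0.001,0.012,0.002,0,0,0],[0,0.012,0,0,0,0],[0,0.012,0,0,0,0],[0,0,0,0,0,0],[0,0,0,0,0,0],[0,0,0,0,0,0],[0,0,0,0,0,0]]'
python3 - <<'E'
from h import *
cv2.imwrite("pics/s5.png",cv2.resize(bot.read_camera("side")[200:400,80:330],None,fx=3,fy=3))
E
```

```text
clock: 7.27
tcp_pos: [0.5926, 0.2207, 0.1379]
ee_rot: [[-0.999, 0.002, 0.051], [-0.051, 0.001, -0.999], [-0.002, -1.0, -0.001]]
contact_force: [0.8, -0.0, -1.2]
finger_gap: 0.0534
```

View pics/s5.png

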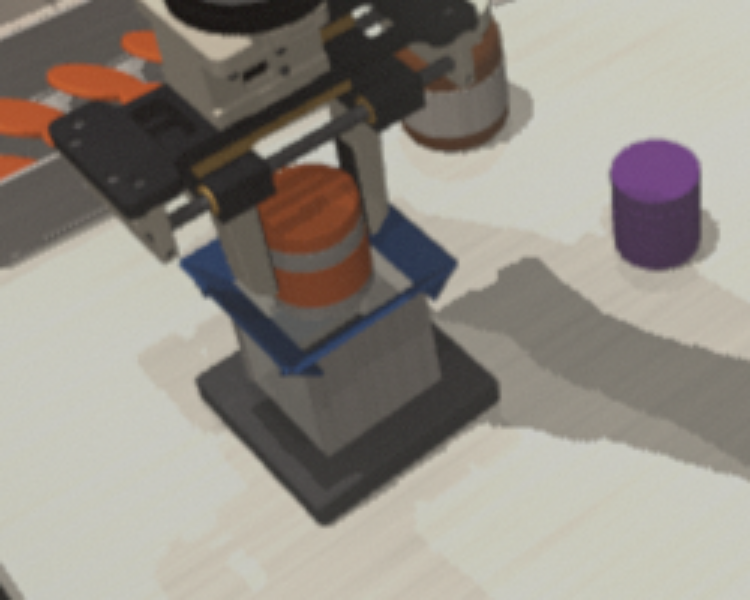

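The tin sits upright in the funnel with the fingers clear of the rim. I'll release it.

```bash
python3 -m creep '[[0,0,0,0,0,0],[0,0,0,0,0,0],[0,0,0,0,0,0],[0,0,0,0,0,0],[0,0,0,0,0,0],[0,0,0,0,0,0]]' 0.093
python3 -m creep '[[0,-0.03,0,0,0,0],[0.02,-0.03,0,0,0,0],[0.03,0,0,0,0,0],[0.03,0,0,0,0,0],[0,0,0,0,0,0],[0,0,0,0,0,0],[0,0,0,0,0,0],[0,0,0,0,0,0]]'
python3 - <<'E'
from h import *
np.set_printoptions(precision=4,suppress=True)
s=bot.observe();p=bot.camera_params("wrist");print(s['tcp_pos'])
cv2.imwrite("pics/w6.png",bot.read_camera("wrist"))
np.save("p6.npy",p,allow_pickle=True)
cv2.imwrite("pics/s6.png",bot.read_camera("side"))
E
```

```text
clock: 7.82
tcp_pos: [0.5921, 0.2204, 0.1373]
ee_rot: [[-0.999, 0.0, 0.051], [-0.051, 0.0, -0.999], [-0.0, -1.0, -0.0]]
contact_force: [-0.6, -0.0, 0.5]
finger_gap: 0.0892
clock: 8.48
tcp_pos: [0.5136, 0.2163, 0.1972]
ee_rot: [[-0.999, 0.002, 0.05], [-0.05, 0.0, -0.999], [-0.002, -1.0, -0.0]]
contact_force: [0.3, 0.1, 0.2]
finger_gap: 0.0928
[0.5136 0.2163 0.1972]
```

View pics/w6.png

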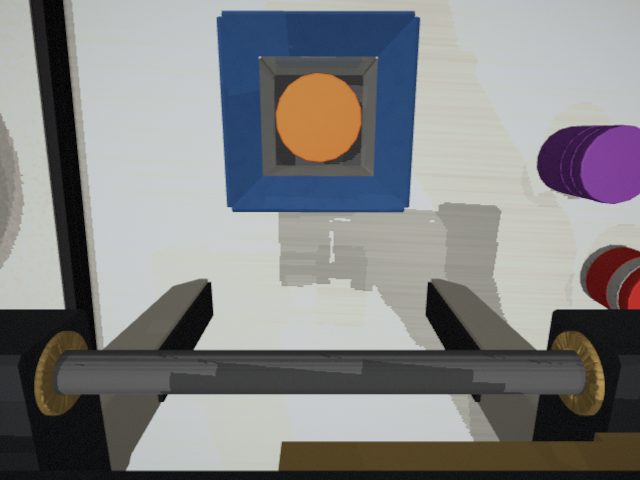

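View pics/s6.png

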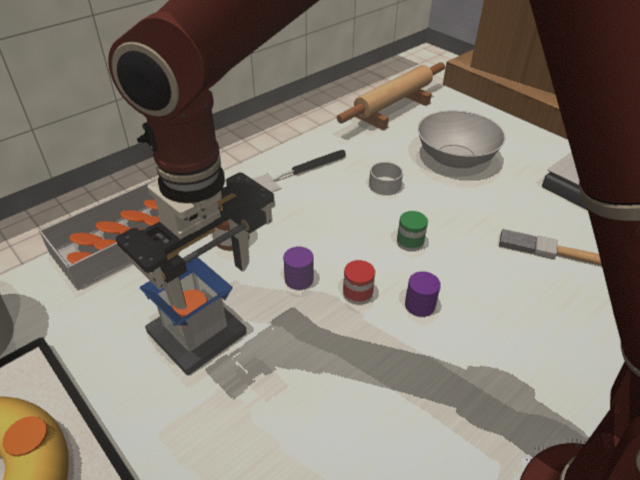

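The orange tin is down on the shaft floor, with its lid at (319,117) in the wrist view, upright. The side view shows the red, green and purple tins undisturbed. Red is next.

```bash
python3 -m creep '[[0.011,0.0053,0.0366,0,0,0],[0.011,0.0053,0.0366,0,0,0],[0.011,0.0053,0.0366,0,0,0],[0.011,0.0053,0.0366,0,0,0],[0.011,0.0053,0.0366,0,0,0],[0.011,0.0053,0.0366,0,0,0],[0.011,0.0053,0.0366,0,0,0],[0,0,0,0,0,0]]'
python3 -m creep '[[0,0,0,0,0,0],[0,0,0,0,0,0],[0,0,0,0,0,0],[0,0,0,0,0,0],[0,0,0,0,0,0]]'
python3 - <<'E'
from h import *
np.set_printoptions(precision=4,suppress=True)
s=bot.observe();p=bot.camera_params("wrist")
cv2.imwrite("pics/w7.png",bot.read_camera("wrist"))
np.save("p7.npy",p,allow_pickle=True)
print(s["tcp_pos"],bot.observe()["tcp_pos"],proj(p,[[.477,-.044,.06]]))
E
```

```text
clock: 9.25
tcp_pos: [0.4458, -0.0528, 0.1591]
ee_rot: [[-0.999, -0.004, 0.036], [-0.036, -0.005, -0.999], [0.004, -1.0, 0.005]]
contact_force: [-0.7, -0.3, -0.1]
finger_gap: 0.0928
clock: 9.67
tcp_pos: [0.4488, -0.042, 0.1601]
ee_rot: [[-0.999, 0.0, 0.054], [-0.054, 0.001, -0.999], [-0.001, -1.0, -0.001]]
contact_force: [-1.0, 1.2, -1.2]
finger_gap: 0.0928
[ 0.4488 -0.042   0.1601] [ 0.4487 -0.0422  0.1601] [[324.2995 203.3339]]
```

View pics/w7.png

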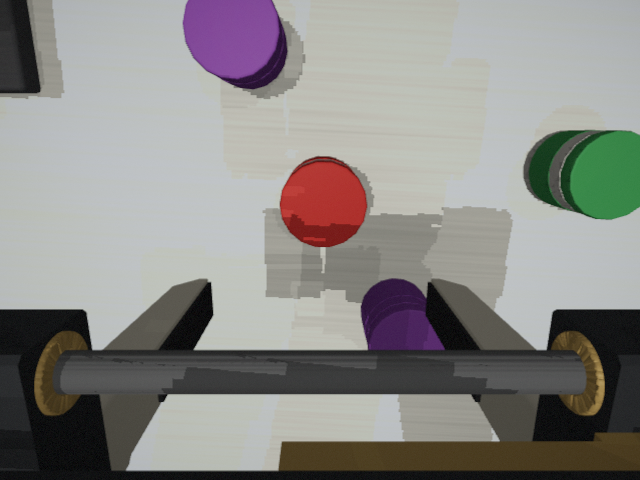

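The red lid is centred at (323.5,203), which matches the prediction. The purple tins, at (233,38) and (403,330), are clear of the finger path.

```bash
python3 -m creep '[[-0.014,0.01,0.001,0,0,0],[-0.014,0.026,0,0,0,0],[0,0.026,0,0,0,0],[0,0,0,0,0,0],[0,0,0,0,0,0],[0,0,0,0,0,0]]'
python3 - <<'E'
from h import *
s=bot.observe()
print(s['ee_rot'].T@(np.array([.477,-.0435,.042])-s['tcp_pos']))
cv2.imwrite("pics/w8.png",bot.read_camera("wrist"))
E
```

```text
clock: 10.22
tcp_pos: [0.4765, -0.0427, 0.0988]
ee_rot: [[-0.999, 0.001, 0.051], [-0.051, 0.0, -0.999], [-0.001, -1.0, -0.0]]
contact_force: [-0.1, -0.2, 0.7]
finger_gap: 0.093
[-0.00040838  0.05683775  0.00079695]
```

View pics/w8.png

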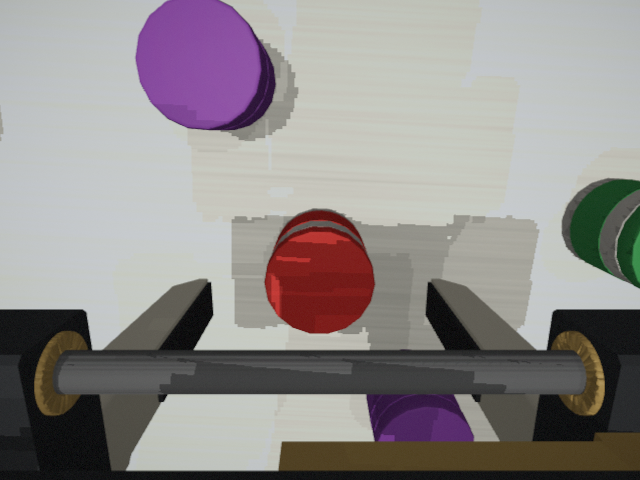

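The red tin is centred between the fingers at (320,280). I'll go down and grip it.

```bash
python3 -m creep '[[0,0.028,0,0,0,0],[0,0.028,0,0,0,0],[0,0,0,0,0,0],[0,0,0,0,0,0],[0,0,0,0,0,0],[0,0,0,0,0,0]]'
python3 -m creep '[[0,0,0,0,0,0],[0,0,0,0,0,0],[0,0,0,0,0,0],[0,0,0,0,0,0],[0,0,0,0,0,0],[0,0,0,0,0,0],[0,0,0,0,0,0],[0,0,0,0,0,0]]' 0.04 25
python3 -m creep '[[0,0,0,0,0,0],[0,0,0,0,0,0]]'
```

```text
clock: 10.77
tcp_pos: [0.4776, -0.0431, 0.0439]
ee_rot: [[-0.999, 0.004, 0.051], [-0.051, -0.0, -0.999], [-0.004, -1.0, 0.0]]
contact_force: [0.5, 0.1, 0.3]
finger_gap: 0.0928
clock: 11.43
tcp_pos: [0.4763, -0.043, 0.042]
ee_rot: [[-0.999, -0.0, 0.051], [-0.051, 0.0, -0.999], [0.0, -1.0, -0.0]]
contact_force: [0.0, 0.3, 0.8]
finger_gap: 0.0536
clock: 11.6
tcp_pos: [0.4763, -0.043, 0.042]
ee_rot: [[-0.999, -0.0, 0.051], [-0.051, 0.0, -0.999], [0.0, -1.0, -0.0]]
contact_force: [-0.0, -0.5, -0.3]
finger_gap: 0.0537
```

```bash
python3 -m creep '[[0,-0.02,0,0,0,0],[0,-0.037,0,0,0,0],[0,-0.037,0,0,0,0],[0,-0.037,0,0,0,0],[0,0,0,0,0,0],[0,0,0,0,0,0],[0,0,0,0,0,0]]'
python3 -m creep '[[-0.016,0,-0.0321,0,0,0],[-0.016,0,-0.0321,0,0,0],[-0.016,0,-0.0321,0,0,0],[-0.016,0,-0.0321,0,0,0],[-0.016,0,-0.0321,0,0,0],[-0.016,0,-0.0321,0,0,0],[-0.016,0,-0.0321,0,0,0],[-0.016,0,-0.0321,0,0,0]]'
python3 -m creep '[[0,0,0,0,0,0],[0,0,0,0,0,0],[0,0,0,0,0,0],[0,0,0,0,0,0],[0,0,0,0,0,0],[0,0,0,0,0,0]]'
python3 - <<'E'
from h import *
s=bot.observe()
print(s['ee_rot'].T@(np.array([.5912,.2202,.139])-s['tcp_pos']))
E
```

```text
clock: 12.18
tcp_pos: [0.4752, -0.0429, 0.1722]
ee_rot: [[-0.999, -0.002, 0.051], [-0.051, 0.0, -0.999], [0.002, -1.0, -0.0]]
contact_force: [0.1, -0.2, -2.0]
finger_gap: 0.054
clock: 12.85
tcp_pos: [0.59, 0.2211, 0.1697]
ee_rot: [[-0.999, -0.006, 0.051], [-0.051, -0.002, -0.999], [0.006, -1.0, 0.002]]
contact_force: [0.7, -0.9, -1.4]
finger_gap: 0.0537
clock: 13.35
tcp_pos: [0.591, 0.2183, 0.1729]
ee_rot: [[-0.999, -0.001, 0.049], [-0.049, -0.001, -0.999], [0.001, -1.0, 0.001]]
contact_force: [-0.4, -1.0, -0.8]
finger_gap: 0.0539
[-0.00032196  0.03389122 -0.00186519]
```

```bash
python3 -m creep '[[0,0.012,-0.0015,0,0,0],[0,0.012,0,0,0,0],[0,0.012,0,0,0,0],[0,0,0,0,0,0],[0,0,0,0,0,0],[0,0,0,0,0,0],[0,0,0,0,0,0]]'
python3 - <<'E'
from h import *
cv2.imwrite("pics/s9.png",cv2.resize(bot.read_camera("side")[200:400,80:330],None,fx=3,fy=3))
E
```

```text
clock: 13.93
tcp_pos: [0.5916, 0.2216, 0.1378]
ee_rot: [[-0.999, 0.002, 0.051], [-0.051, 0.001, -0.999], [-0.002, -1.0, -0.001]]
contact_force: [-0.8, -0.3, -1.5]
finger_gap: 0.0537
```

View pics/s9.png

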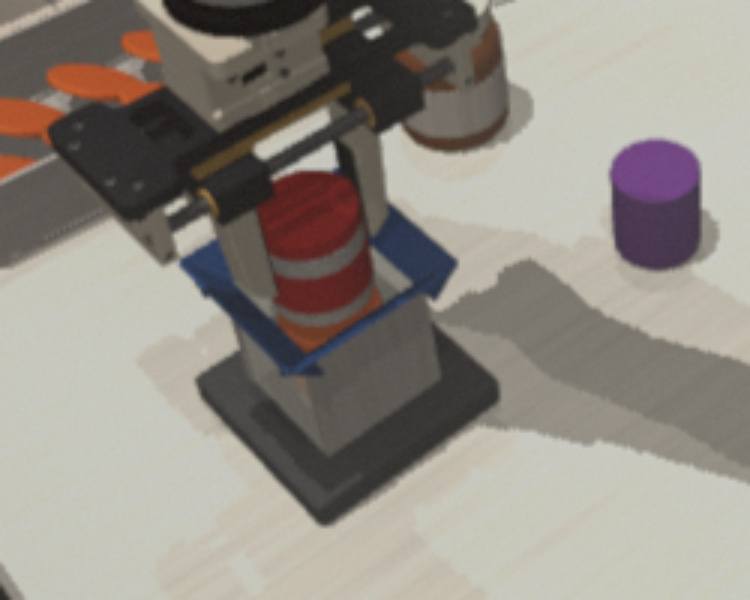

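The red tin is in the funnel directly above the orange lid. I'll release it and retract straight up.

```bash
python3 -m creep '[[0,0,0,0,0,0],[0,0,0,0,0,0],[0,0,0,0,0,0],[0,0,0,0,0,0],[0,0,0,0,0,0],[0,0,0,0,0,0],[0,0,0,0,0,0]]' 0.093
python3 -m creep '[[0,-0.02,0,0,0,0],[0,-0.03,0,0,0,0],[0,-0.03,0,0,0,0],[0.035,0,0,0,0,0],[0.035,0,0,0,0,0],[0,0,0,0,0,0],[0,0,0,0,0,0],[0,0,0,0,0,0]]'
python3 -m creep '[[0,0,0,0,0,0],[0,0,0,0,0,0],[0,0,0,0,0,0],[0,0,0,0,0,0]]'
python3 - <<'E'
from h import *
s=bot.observe();p=bot.camera_params("wrist");np.save("p10.npy",p,allow_pickle=True)
cv2.imwrite("pics/w10.png",bot.read_camera("wrist"))
cv2.imwrite("pics/s10.png",bot.read_camera("side"))
print(proj(p,[[.5912,.2202,.14]]))
print(proj(bot.camera_params("side"),[[.5912,.2202,.14],[.5912,.2202,.115]]))
E
```

```text
clock: 14.57
tcp_pos: [0.591, 0.2215, 0.1371]
ee_rot: [[-0.999, 0.0, 0.051], [-0.051, 0.0, -0.999], [-0.0, -1.0, -0.0]]
contact_force: [0.9, 0.4, -0.2]
finger_gap: 0.0916
clock: 15.23
tcp_pos: [0.5219, 0.218, 0.2175]
ee_rot: [[-0.999, 0.002, 0.051], [-0.051, 0.0, -0.999], [-0.002, -1.0, -0.0]]
contact_force: [0.6, -0.6, 0.7]
finger_gap: 0.0929
clock: 15.57
tcp_pos: [0.5218, 0.2179, 0.2168]
ee_rot: [[-0.999, 0.0, 0.05], [-0.05, 0.0, -0.999], [-0.0, -1.0, -0.0]]
contact_force: [-0.5, -0.4, -1.0]
finger_gap: 0.0931
[[320.40155567 133.1819629 ]]
[[183.41246736 274.39370546]
 [186.08282946 285.69994163]]
```

View pics/w10.png

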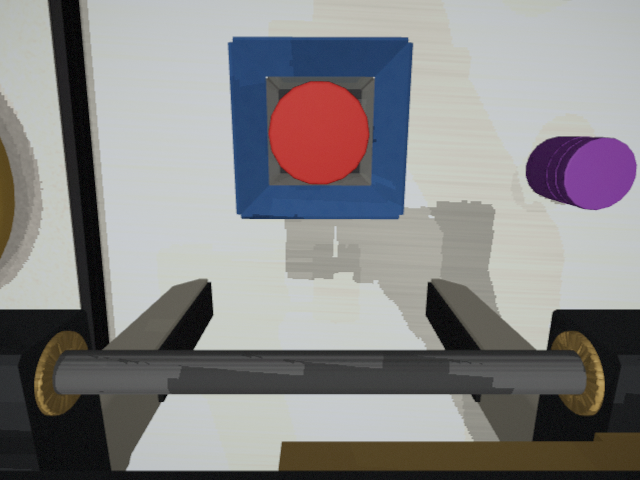

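View pics/s10.png

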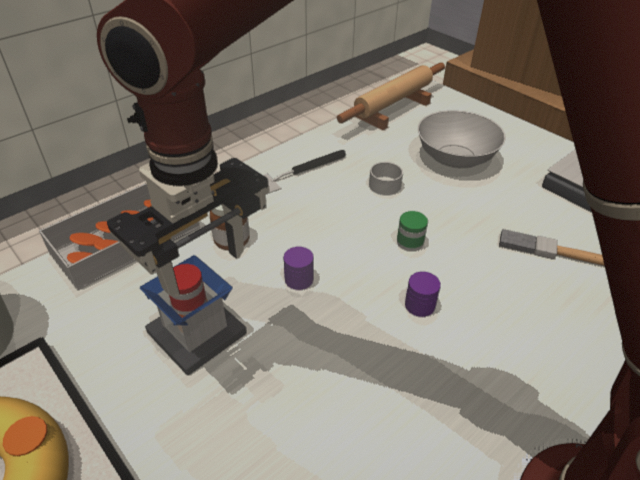

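The red lid is at (319,133) in the wrist view, where (320,133) is predicted for a tin standing at the right height on the axis. The side view shows it upright, the green tin unmoved at (413,230), and the gripper clear. I'll hand in.

```bash
python3 -c "
from cell import bot
print(bot.hand_in())"
```

```text
the job is handed in; nothing more can be done
None
```

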